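# Push an empty tin through the waste chute in the pastry board

## Task

Throw the empty tin away through the waste chute in the wooden board: push the self-closing steel flap down with one finger and hold it open, and meanwhile slide the tin over the edge of the opening with the other finger, so that it drops through into the bin below. The tin is only pushed along the board, never gripped or lifted, and it is not pushed onto the flap while that is shut. Afterwards let the flap swing shut again, and leave the cutter, the bowl and the jar where they stand.

Things in the scene. Friction and masses are not known exactly. Their poses are not given: they have to be found in the camera images.
- chute_mouth (a point): centre of the chute's opening, at the middle of the wooden board and level with its top, 30 mm above the work surface. The board measures 520 mm (x) by 620 mm (y), 30 mm thick. The opening: 110 mm along this point's x, 170 mm along its y (z up), framed by a flat steel bezel 16 mm wide, flush with the board: a thing slides over it without a step. A plain steel flap fills it, flush.
- flap (a joint): angle of the flap, rad: 0 = shut, flush; grows as its free edge swings down into the chute (stop at 1.25). A spring shuts it as soon as it is let go: about 0.14 N m about the hinge to start it, 0.25 N m at 0.8 rad (3 to 6 N for a finger 45 mm from the hinge). It moves as one piece, so push it anywhere along its length. Shut, it bears the tin; at 0.7 rad or more the tin slides off it into the bin.
- flap_hinge (a point): middle of the flap's hinge line, which runs along the far long side of the opening (x = +55 mm in the frame of chute_mouth, along its y axis), 2 mm below the board's top. The flap is 107 mm by 166 mm, 3 mm thick; its free edge is the long side nearer the robot. Under the opening hangs an empty bin, 220 mm (x) by 240 mm (y), centred below it, its floor 180 mm below the board's top.
- tin: the waste: an empty, open-topped round steel tin, 50 mm in diameter, 24 mm high, about 25 g, slippery, standing on the board to the left or to the right of the chute: its centre is 150 to 205 mm from the chute's centre along chute_mouth's y axis, towards +y or -y, and up to 30 mm off it along x. Origin at the centre of its underside, z up along its axis.
- cutter: bystander: a steel ring pastry cutter, open above and below, 64 mm in diameter, 38 mm high, walls 3 mm thick, standing on the board on the other side of the chute. Origin at the centre of its underside.
- bowl: bystander: a blue ceramic bowl, 116 mm in diameter at the rim, 55 mm high, at a far corner of the board. Origin at the centre of its underside.
- jar: bystander: a glass jar with a wooden lid, 60 mm in diameter, 85 mm high, at the other far corner of the board. Origin at the centre of its underside.
Mind the look-alikes: they are no part of the job. What is shaped like the tin but orange or yellow is not meant.

How it is judged:
On the way, in this order (a step that is already met when the one before it is completed fails the run):
1. the flap is pushed open (0.35 rad or more) while the tin still stands on the board beside the opening (value of joint flap above 0.35 rad and z of tin in the frame of chute_mouth above -0.008 m and (y of tin in the frame of chute_mouth above 0.08 m or y of tin in the frame of chute_mouth below -0.08 m)), for 0.05 s.
2. the tin drops through the opening while the flap is held open (0.35 rad or more) (value of joint flap above 0.35 rad and z of tin in the frame of chute_mouth below -0.11 m), for 0.05 s.
At the end, for the whole second after the job is handed in: The tin lies at rest in the bin, more than 140 mm below the board's top; the flap is shut again (within 0.06 rad); cutter, bowl and jar stand upright within 30 mm of where they stood (z of tin in the frame of chute_mouth below -0.14 m and linear speed of tin below 0.05 m/s and value of joint flap below 0.06 rad and distance of each of cutter, bowl, jar from where it was at the start of the episode below 0.03 m and angle between each of cutter, bowl, jar's own z axis and vertical below 0.2 rad); the robot touches nothing.
It fails at once if the tin is lifted (its underside's centre 20 mm above the board) (z of tin in the frame of chute_mouth above 0.02 m).
It fails at once if the tin is gripped or pressed hard (more than 20 N from the fingers) (contact force between the fingers and tin above 20 N).
It fails at once if the tin is pushed onto the flap (its centre over the opening) while the flap is shut (under 0.2 rad) (value of joint flap below 0.2 rad and z of tin in the frame of chute_mouth above -0.02 m and y of tin in the frame of chute_mouth between -0.08 and 0.08 m and x of tin in the frame of chute_mouth between -0.055 and 0.055 m).
It fails at once if the cutter, the bowl or the jar is displaced by more than 30 mm (distance of any of cutter, bowl, jar from where it was at the start of the episode above 0.03 m).
It also fails if it takes over 42 s, if anything falls off the work surface, if the arm or the gripper's body presses on something with over 40 N, if the wrist force passes 120 N, or if a joint passes its speed limit or range.

## Robot

A 7-joint arm with a two-finger parallel gripper is mounted at the origin on the work surface. World frame = base frame: x ahead of the robot, y to its left, z up, the work surface at z = 0. Lengths are in m, angles in rad, forces in N, time in s.
With the tool pointing down it reaches from about 0.4 to 0.85 m from the base axis. Payload 10.4 kg.
Tool frame: the origin (TCP) lies between the finger pads; the fingertips stand 17 mm ahead of it and the grasp point (between the pads) lies 2 mm behind it; z points along the fingers, y is the line along which they close (so a half turn about z gives the same grasp; the last joint's range is limited). The gripper opens to 85 mm and grips with 20 to 120 N. Pads are 22 mm wide; open, the fingers measure 114 mm over their backs; the gripper's body (76 mm by 85 mm) begins 54 mm behind the grasp point. The pads swing forward as they close: fully open they stand 13 mm farther back than shut.
Start: joints at [-1.303, 0.332, -0.065, 1.46, 0.022, 1.35, -0.088], TCP at [0.179, 0.599, 0.248] pointing down, gripper open.
Joint ranges: [-2.6, 2.6], [-0.5, 2.12], [-1.47, 1.34], [0.16, 2.42], [-1.27, 4.41], [0.06, 2.06], [-2.6, 2.6]. Speed limits (rad/s): [2.22, 2.22, 2.79, 2.79, 3.14, 3.14, 3.14].

## Interface

Orientations are given as a unit quaternion [x, y, z, w].
In Python, from workcell import readout, imaging, manip gives the robot as it stands. The module is installed in compiled form; this text tells all that it offers.
- The arm moves only by the shell command python3 -m crank 'ROWS' [OPENING] [FORCE]. ROWS is JSON, a list of rows, each a list of 4 numbers: the shift along the tool's x, y, z as a fraction of full scale, then the turn about the tool's z as a fraction of full scale. In form: [[x, y, z, yaw], ...]. A call has 1 to 5 rows; each row is the pose to reach, as a shift and turn from the pose commanded when the call began, along the tool's axes at that moment; what a row does not reach only later rows make up. Full scale, the value 1, is 400 mm for a shift and 60 degrees for a turn. A row lasts 1/12 s, in which the tool goes at most 41.7 mm and 7.16 degrees, less where a joint would pass 70% of its speed; a pose out of reach is approached as far as the arm can. A call with a number of a shift or a turn outside -1 to 1 is refused whole. A call with a gripper value outside its range is refused whole. OPENING is the gripper command: -1 is shut, 1 is fully open, values between are in proportion, set as the call begins (- or left out, the last holds). The fingers move at their own pace and stop on an object; FORCE is the grip in N (left out, the last holds). Time passes only in rows, so rows that repeat a pose let the fingers close. It gives the time, the measured TCP pose, the force, the opening and the grip force at its end, in the units of the state.
- readout.get_obs(): the state, without advancing time (a new reading comes with each control period).
- imaging.camera(name): name is "side" or "top" or "wrist"; returns a dict with "color" (480x640x3 uint8, red, green, blue), "fx", "fy", "cx", "cy" (pixels), "k1" (the pictures are not rectified: a ray, as slopes to the right and down, at radius r is drawn at 1 + k1 r^2 times it, then the intrinsics apply), "rvec" (rotation vector, rad) and "tvec" (3), from world to camera coordinates, as OpenCV has them. Camera axes: x right, y down, z forward; pixel columns grow to the right and rows downward; lengths in m; the calibration is good to about 2 mm. A picture is of the moment at which its call begins. There is no depth.
- manip.hand_in(): hands the job in; it is judged then, once.
The state is a dict: "clock": time; "joint_pos": joint angles; "joint_velocities": joint speeds; "tau": joint torques, N m; "position": TCP position; "ee_rot": TCP orientation; "ft_force": force on the tool from outside, world axes, zero at the start; "torque": the same for the moment, N m; "grip_width": opening from 0.0 (shut) to 1.0 (fully open); "grasp_force": force on a finger pad.
Only numpy, scipy, OpenCV 4.12 (cv2) and the standard library are available. Lean on these libraries where they do the work, as an engineer would, in place of code of your own. Each camera call takes 0.05 s, during which the arm holds its last target. There are 200 camera calls.

## Working session

There is one attempt and no reset: what is moved stays moved. The work goes in short steps, Python scripts to look and compute and a shell command to move; the robot and the scene stay as the last step left them, time stands still between calls to the robot, and variables do not carry over. Pictures are saved under pics/ and viewed, at most 10 in all, crops included, and the job is handed in when it is done.

```bash
mkdir -p pics
cat > h.py <<'E'
import numpy as np,cv2
from workcell import readout,imaging,manip
def ray(c,uv):
    p=np.array([(uv[0]-c["cx"])/c["fx"],(uv[1]-c["cy"])/c["fy"]]);q=p.copy()
    for _ in range(20): q=p/(1+c["k1"]*(q@q))
    R=cv2.Rodrigues(np.array(c["rvec"],float))[0];t=np.array(c["tvec"],float).ravel()
    return -R.T@t, R.T@np.array([q[0],q[1],1])
def plane(c,uv,z):
    o,d=ray(c,uv); return o+d*(z-o[2])/d[2]
E
python3 - <<'E'
from h import *
import pickle
for n in ("top","side"):
    c=imaging.camera(n); pickle.dump(c,open(n+".pkl","wb"))
    cv2.imwrite(f"pics/{n}0.png",c["color"][:,:,::-1])
    print(n,ray(c,(320,240)))
o=readout.get_obs();print(o)
E
```

```text
top (array([0.37903207, 0.08898992, 1.11561497]), array([ 0.18083397, -0.00293822, -0.98366871]))
side (array([ 0.14591817, -0.80082944,  0.61350728]), array([ 0.38482168,  0.77870639, -0.49580614]))
{'clock': 0.1, 'joint_pos': array([-1.302621  ,  0.33282142, -0.06469365,  1.46083418,  0.02155855,
        1.34990034, -0.0884954 ]), 'joint_velocities': array([-0.00058521, -0.00101643, -0.00053957, -0.00323109, -0.00061814,
        0.00065308, -0.00010357]), 'tau': array([ 1.31293793e-03, -6.26745415e+01,  4.91116731e-02, -3.92429602e+01,
        1.63793337e-02,  7.02953810e-03, -1.95233662e-05]), 'position': array([0.17908922, 0.5984728 , 0.24759855]), 'ee_rot': array([ 1.44871920e-01,  9.89450213e-01, -6.29686482e-04, -8.30975993e-05]), 'ft_force': array([0.05214958, 0.16393379, 0.25767007]), 'torque': array([-0.00601214,  0.00580305,  0.07048654]), 'grasp_force': 0.0, 'grip_width': 0.9939638156870808}
```

View pics/top0.png

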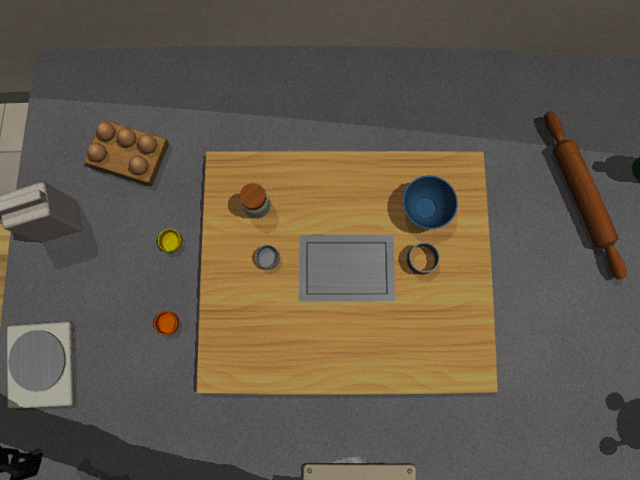

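View pics/side0.png

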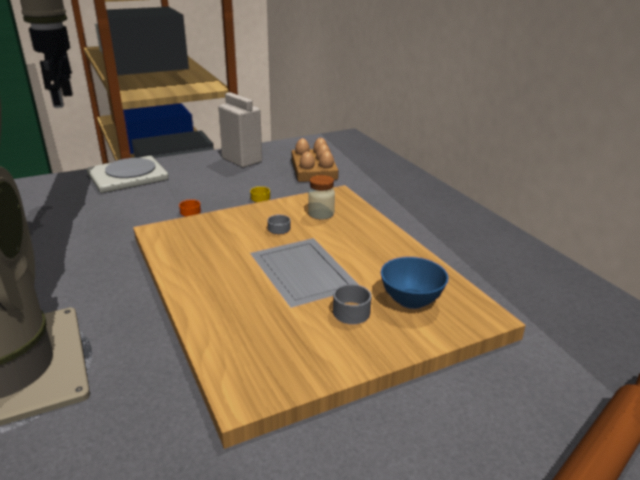

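Top view: the tin is the grey cup at about (266,257), left (+y) of the chute at (347,268). The cutter is at (423,258), bowl (430,203) and jar (255,200). The yellow and orange look-alikes are off the board. Side view: tin at (279,225), chute centre about (303,270), cutter (352,303).

Run:
```python
from h import *
import pickle
c=pickle.load(open("top.pkl","rb"));s=pickle.load(open("side.pkl","rb"))
def cnts(c,roi):
    hsv=cv2.cvtColor(c["color"],cv2.COLOR_RGB2HSV)
    x0,y0,x1,y1=roi
    m=np.zeros((480,640),np.uint8); m[y0:y1,x0:x1]=(hsv[y0:y1,x0:x1,1]<80)*255
    m=cv2.morphologyEx(m,cv2.MORPH_CLOSE,np.ones((3,3)))
    k,_=cv2.findContours(m,cv2.RETR_EXTERNAL,cv2.CHAIN_APPROX_NONE)
    return max(k,key=cv2.contourArea)
k=cnts(c,(285,225,404,312)); 
P=np.array([plane(c,p,.03)[:2] for p in k[:,0].astype(float)])
r=cv2.minAreaRect((P*1000).astype(np.float32));print("bezel top",r, "expect 142x202")
k=cnts(s,(240,235,356,305));
P=np.array([plane(s,p,.03)[:2] for p in k[:,0].astype(float)])
print("bezel side",cv2.minAreaRect((P*1000).astype(np.float32)))
hsv=cv2.cvtColor(c["color"],cv2.COLOR_RGB2HSV)
for n,roi in (("tin",(245,240,285,275)),("cutter",(400,240,445,278))):
    k=cnts(c,roi);print(n,cv2.boundingRect(k))
    for z in (.03,.054,.068):
        P=np.array([plane(c,p,z)[:2] for p in k[:,0].astype(float)])
        print(z,cv2.minEnclosingCircle((P*1000).astype(np.float32)))
k=cnts(s,(262,212,294,238));x,y,w,h=cv2.boundingRect(k);print("side tin",x,y,w,h)
a=plane(s,(x,y+9),.054);b=plane(s,(x+w,y+9),.054);print(a,b,(a+b)/2)
# board
m=cv2.inRange(hsv,(8,80,60),(28,255,255));k,_=cv2.findContours(m,cv2.RETR_EXTERNAL,cv2.CHAIN_APPROX_NONE);k=max(k,key=cv2.contourArea)
P=np.array([plane(c,p,.03)[:2] for p in k[:,0].astype(float)])
print("board",cv2.minAreaRect((P*1000).astype(np.float32)))
im=np.hstack([cv2.resize(c["color"][225:312,235:450],None,fx=3.6,fy=3.6)]);cv2.imwrite("pics/crop.png",im[:,:,::-1])
```

```text
bezel top ((519.76220703125, 29.364501953125), (140.68557739257812, 201.2582244873047), 0.6327270865440369) expect 142x202
bezel side ((519.9405517578125, 11.430374145507812), (141.36123657226562, 236.5), 0.545339047908783)
tin (255, 245, 25, 24)
0.03 ((541.769775390625, 198.0464324951172), 26.114643096923828)
0.054 ((538.1720581054688, 195.63548278808594), 25.537321090698242)
0.068 ((536.0734252929688, 194.22909545898438), 25.200546264648438)
cutter (407, 242, 33, 32)
0.03 ((542.1207885742188, -134.07601928710938), 36.33331298828125)
0.054 ((538.515380859375, -129.14463806152344), 35.53009033203125)
0.068 ((536.4121704101562, -126.26799774169922), 35.061546325683594)
side tin 268 215 22 19
[0.51042743 0.18452013 0.054     ] [0.55245442 0.16529008 0.054     ] [0.53144093 0.17490511 0.054     ]
board ((520.3585205078125, 29.97515869140625), (521.4168090820312, 621.4779663085938), 0.6657553911209106)
```

View pics/crop.png

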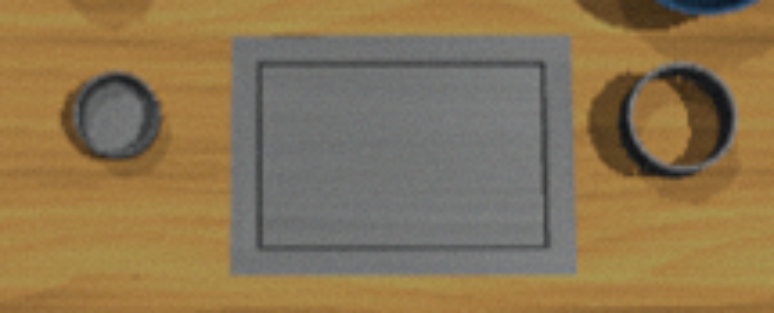

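```bash
cat >> h.py <<'E'
from scipy.spatial.transform import Rotation as Ro
C=np.array([.5200,.0295]);A=.0112
ex=np.array([np.cos(A),np.sin(A)]);ey=np.array([-ex[1],ex[0]])
def go(xr,yr,z):
    "fractions to bring the TCP to chute-frame xr,yr (m) and world z"
    o=readout.get_obs();R=Ro.from_quat(o["ee_rot"])
    w=np.r_[C+xr*ex+yr*ey,z]; d=R.inv().apply(w-o["position"])
    ang=(Ro.from_matrix(np.c_[np.r_[-ex,0],np.r_[ey,0],[0,0,-1]]).inv()*R).as_rotvec(degrees=True)
    p=o["position"];q=p[:2]-C
    print("frac",np.round(d/.4,4),"tilt/yaw deg",ang.round(2),"now rel",np.round([q@ex,q@ey,p[2]],4),"F",o["ft_force"].round(1),"t",round(o["clock"],2))
E
python3 -m crank '[[-0.53,-0.27,0,-0.289],[-0.53,-0.27,0,-0.289],[-0.53,-0.27,0,-0.289],[-0.53,-0.27,0,-0.289],[-0.53,-0.27,0,-0.289]]' -1 20
python3 -c "
from h import *
go(.02,.225,.16)"
```

```text
clock: 0.52
position: [0.3297, 0.4544, 0.2481]
ee_rot: [-0.006, 1.0, -0.0, -0.0]
ft_force: [0.8, 1.2, 0.8]
grip_width: 0.302
grasp_force: 0.0
frac [-0.5132 -0.5056  0.2202] tilt/yaw deg [ 0.01  0.02 -0.07] now rel [-0.1855  0.427   0.2481] F [0.8 1.2 0.8] t 0.52
```

```bash
python3 -m crank '[[-0.38,-0.37,0.0,0],[-0.38,-0.37,0,0],[-0.38,-0.37,0,0],[-0.38,-0.37,0,0],[-0.38,-0.37,0,0]]' >/dev/null
python3 -c "
from h import *
go(.02,.225,.16)"
```

```text
frac [-0.1404 -0.1419  0.2205] tilt/yaw deg [ 0.    0.01 -0.04] now rel [-0.0362  0.2817  0.2482] F [ 1.5  0.2 -0.1] t 0.93
```

```bash
python3 -m crank '[[-0.14,-0.14,0.22,0],[-0.14,-0.14,0.22,0],[-0.14,-0.14,0.22,0],[-0.14,-0.14,0.22,0],[-0.14,-0.14,0.22,0]]' >/dev/null
python3 -m crank '[[0,0,0.15,0],[0,0,0.24,0],[0,0,0.24,0],[0,0,0.24,0]]'
python3 - <<'E'
from h import *
go(.02,.225,.06)
for n in ("top","side"):
    cv2.imwrite(f"pics/{n}1.png",imaging.camera(n)["color"][:,:,::-1])
a=cv2.imread("pics/side1.png")[150:330,180:400];b=cv2.imread("pics/top1.png")[180:330,200:420]
cv2.imwrite("pics/both1.png",np.hstack([cv2.resize(a,None,fx=1.8,fy=1.8)[:270],cv2.resize(b,None,fx=1.8,fy=1.8)]))
E
```

```text
clock: 1.68
position: [0.5338, 0.2575, 0.0618]
ee_rot: [-0.007, 1.0, -0.001, -0.003]
ft_force: [-0.6, 0.1, 0.9]
grip_width: -0.0
grasp_force: 0.0
frac [-0.0091 -0.0071  0.0045] tilt/yaw deg [ 0.14  0.3  -0.13] now rel [0.0163 0.2278 0.0618] F [-0.6  0.1  0.9] t 1.68
```

View pics/both1.png

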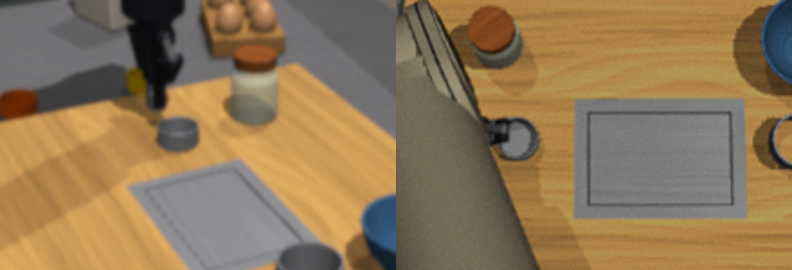

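Finger shut behind the tin (tip at crop (505,130), tin at (518,138)), clear of the jar. Push gently.

```bash
python3 -m crank '[[-0.009,-0.03,0,0],[-0.009,-0.06,0,0],[-0.009,-0.085,0,0],[-0.009,-0.11,0,0],[-0.009,-0.135,0,0]]' >/dev/null
python3 -m crank '[[0,-0.02,0,0],[0,-0.04,0,0],[0,-0.055,0,0],[0,-0.065,0,0],[0,-0.07,0,0]]'
cat >> h.py <<'E'
def look(tag,roi=(180,180,420,360)):
    c=imaging.camera("top");x0,y0,x1,y1=roi
    cv2.imwrite(f"pics/{tag}.png",cv2.resize(c["color"][y0:y1,x0:x1,::-1],None,fx=3.3,fy=3.3)); return c
E
python3 - <<'E'
from h import *
go(.02,.14,.06)
look("p2")
E
```

```text
clock: 2.62
position: [0.5412, 0.1751, 0.0646]
ee_rot: [-0.006, 1.0, 0.0, 0.0]
ft_force: [-0.5, 1.6, 4.1]
grip_width: 0.004
grasp_force: 2.1
frac [ 0.007  -0.0134  0.0116] tilt/yaw deg [-0.03 -0.04 -0.02] now rel [0.0228 0.1453 0.0646] F [-0.5  1.6  4.1] t 2.62
```

View pics/p2.png

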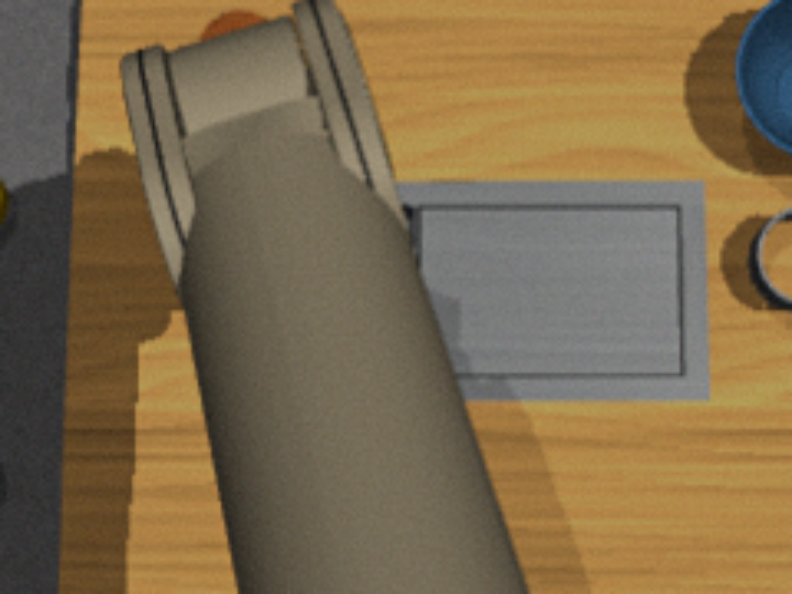

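The arm hides the tin in the top view. The chute is visible with its opening's left edge near crop (415,290). Using the side view to see the tin.

Run:
```python
from h import *
c=imaging.camera("side")
cv2.imwrite("pics/s3.png",cv2.resize(c["color"][150:330,180:400,::-1],None,fx=3.3,fy=3.3,interpolation=cv2.INTER_CUBIC))
go(.02,.14,.06)
```

```text
frac [ 0.0069 -0.0139  0.0114] tilt/yaw deg [-0.02 -0.04 -0.03] now rel [0.0228 0.1456 0.0646] F [0.8 1.1 3.9] t 2.72
```

View pics/s3.png

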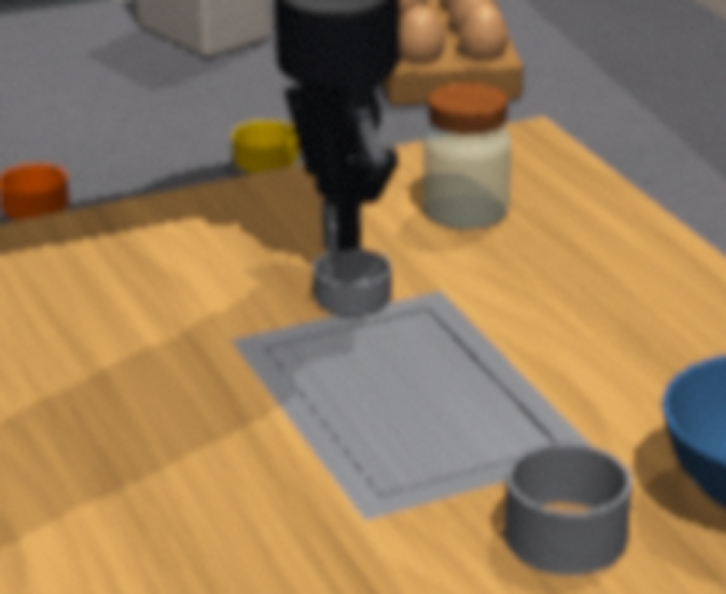

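The tin stands upright at crop (352,283), its rim centre near (352,268). The finger is behind it and the bezel edge just ahead of it. Measuring.

```bash
python3 - <<'E'
from h import *
c=imaging.camera("side")
def rel(u,v,z):
    p=plane(c,(180+(u+.5)/3.3-.5,150+(v+.5)/3.3-.5),z)[:2]-C; return np.round([p@ex*1000,p@ey*1000],1)
print("rim L/R",rel(314,270,.054),rel(391,270,.054)); print("front rim",rel(352,285,.054),"back rim",rel(352,252,.054),"base front",rel(352,314,.03))
for n,(u,v) in dict(bl=(237,342),tl=(438,293),br=(372,517),tr=(590,440)).items(): print(n,rel(u,v,.03))
go(.02,.14,.06)
E
python3 -m crank '[[0,0,-0.01,0],[0,0,-0.01,0],[0,0,-0.01,0]]'
```

```text
rim L/R [ -7.4 118.9] [35.9 98.5]
front rim [ 6.4 91.4] back rim [ 23.4 130.5] base front [ 8.3 97. ]
bl [-68.1  95.8]
tl [68.3 98. ]
br [ -66.5 -101. ]
tr [ 72.5 -87.6]
frac [ 0.007  -0.0145  0.0113] tilt/yaw deg [-0.01 -0.04 -0.05] now rel [0.0228 0.1458 0.0645] F [ 0.2 -0.3  4.2] t 2.77
clock: 3.02
position: [0.5406, 0.1755, 0.0682]
ee_rot: [-0.006, 1.0, -0.0, -0.0]
ft_force: [-0.4, -0.6, 0.3]
grip_width: 0.001
grasp_force: 0.0
```

```bash
python3 -m crank '[[0,0.04,0,0],[0.01,0.04,0,0],[0.01,0.04,0.02,0],[0.01,0.04,0.033,0],[0.01,0.04,0.033,0]]'
python3 -m crank '[[0,-0.015,0,0],[0,-0.03,0,0],[0,-0.04,0,0],[0,-0.05,0,0],[0,-0.05,0,0]]'
python3 - <<'E'
from h import *
go(.02,.14,.055)
c=imaging.camera("side")
cv2.imwrite("pics/s4.png",cv2.resize(c["color"][190:310,220:380,::-1],None,fx=5,fy=5,interpolation=cv2.INTER_CUBIC))
E
```

```text
clock: 3.43
position: [0.5357, 0.1902, 0.0534]
ee_rot: [-0.006, 1.0, -0.001, -0.001]
ft_force: [-0.8, -0.6, -0.8]
grip_width: 0.001
grasp_force: 0.0
clock: 3.85
position: [0.5372, 0.1698, 0.0553]
ee_rot: [-0.005, 1.0, -0.0, 0.0]
ft_force: [-0.6, -0.1, -0.1]
grip_width: -0.001
grasp_force: 0.0
frac [-0.0031 -0.0001  0.0008] tilt/yaw deg [ 0.02 -0.02  0.07] now rel [0.0188 0.1401 0.0553] F [-0.6 -0.1 -0.1] t 3.85
```

View pics/s4.png

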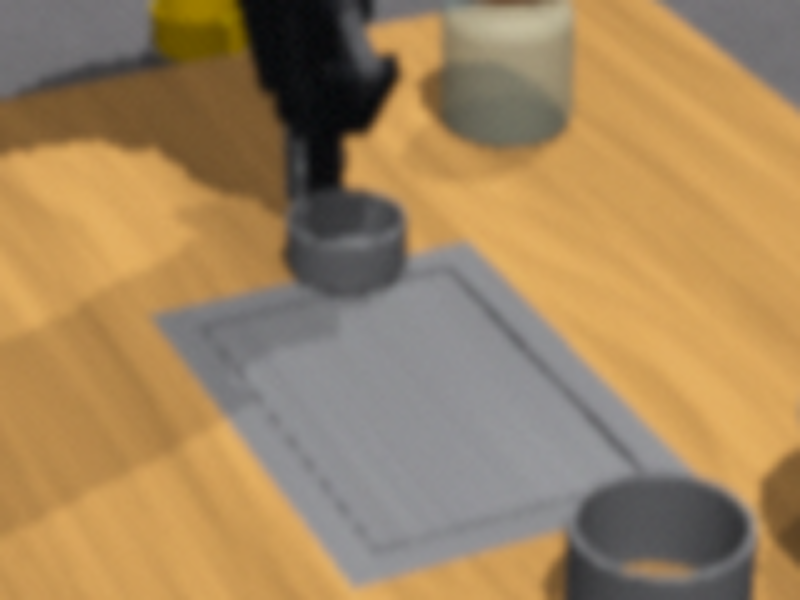

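The tin stands over the left bezel, its rim ellipse about (290–406, 190–245) in the crop, with the finger behind it. Now the first flap opening, with the tin still on the board.

```bash
python3 - <<'E'
from h import *
c=imaging.camera("side")
p=plane(c,(220+348/5,190+217/5),.054)[:2]-C;print("tin ~",p@ex,p@ey)
go(.030,-.035,.055)
E
python3 -m crank '[[0,0.03,0,0],[0,0.03,-0.1,0],[0,0.03,-0.15,0],[0,0,-0.15,0],[0,-0.1,-0.15,0]]' >/dev/null
python3 -m crank '[[0,-0.1,0,0],[0,-0.2,0,0],[0,-0.3,0,0],[0,-0.35,0,0],[0,-0.35,0,0]]'
python3 - <<'E'
from h import *
go(.030,-.035,.055)
E
```

```text
tin ~ 0.01675609885806692 0.0985346949543077
frac [-0.0284 -0.441   0.0006] tilt/yaw deg [-0.02 -0.01 -0.01] now rel [0.0186 0.1414 0.0553] F [-0.2  0.2  0.6] t 3.95
clock: 4.78
position: [0.539, -0.0137, 0.1152]
ee_rot: [-0.003, 1.0, -0.001, 0.0]
ft_force: [-0.0, -0.2, -0.3]
grip_width: -0.002
grasp_force: 0.0
frac [-0.0286  0.0216  0.1505] tilt/yaw deg [ 0.1  -0.02  0.34] now rel [ 0.0185 -0.0435  0.1152] F [-0.  -0.2 -0.3] t 4.78
```

```bash
python3 -m crank '[[0,0.01,0.1,0],[0,0.01,0.16,0],[0,0.01,0.2,0],[0,0.01,0.25,0],[0,0.01,0.25,0]]'
python3 - <<'E'
from h import *
go(.0185,-.035,.115)
a=imaging.camera("side")["color"][190:310,220:380,::-1];b=imaging.camera("top")["color"][210:330,250:410,::-1]
cv2.imwrite("pics/o5.png",np.hstack([cv2.resize(i,None,fx=2.5,fy=2.5,interpolation=cv2.INTER_CUBIC) for i in (a,b)]))
E
```

```text
clock: 5.2
position: [0.5379, -0.0028, 0.0127]
ee_rot: [-0.007, 1.0, 0.0, -0.002]
ft_force: [-4.4, 1.7, 5.3]
grip_width: -0.005
grasp_force: 2.9
frac [-0.0015 -0.0062 -0.2557] tilt/yaw deg [-0.02  0.18 -0.14] now rel [ 0.0176 -0.0325  0.0127] F [-4.4  1.7  5.3] t 5.2
```

View pics/o5.png

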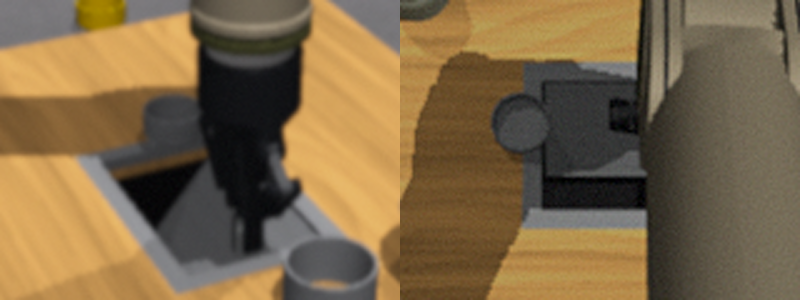

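The flap is open (dark gap along the near side), and the tin stands on the bezel beside the opening: top view centre at crop (521,124), opening edge at column 543. Measuring the tin against the edge.

Run:
```python
from h import *
c=imaging.camera("top")
f=lambda u,v,z:(lambda p:np.round([p@ex*1000,p@ey*1000],1))(plane(c,(250+(u-400+.5)/2.5-.5,210+(v+.5)/2.5-.5),z)[:2]-C)
for z in (.03,.054): print("tin",z,f(521.5,124,z),f(493,124,z),f(550,124,z))
print("edge (85)",f(543,150,.03),"bezel (101)",f(525,180,.03))
```

```text
tin 0.03 [ 17.6 101.6] [ 17.6 125.8] [17.6 77.5]
tin 0.054 [ 14.1 100.7] [ 14.1 124.4] [14.1 77.1]
edge (85) [-4.6 83.3] bezel (101) [-30.   98.4]
```

```bash
python3 -m crank '[[0,0,-0.1,0],[0,0,-0.2,0],[0,0,-0.255,0],[0,0.05,-0.255,0],[0,0.15,-0.255,0]]' >/dev/null
python3 -m crank '[[0,0.1,0,0],[0,0.2,0,0],[0,0.3,0,0],[0,0.32,0,0],[0,0.32,0,0]]'
python3 - <<'E'
from h import *
go(.016,.156,.055)
E
```

```text
clock: 6.18
position: [0.5357, 0.1888, 0.1177]
ee_rot: [-0.01, 1.0, 0.001, 0.0]
ft_force: [-0.4, -1.3, -0.1]
grip_width: -0.002
grasp_force: 0.0
frac [ 0.0038 -0.0082  0.1566] tilt/yaw deg [-0.1  -0.01 -0.45] now rel [0.0175 0.1592 0.1177] F [-0.4 -1.3 -0.1] t 6.18
```

```bash
python3 -m crank '[[0.003,0,0.08,0],[0.003,0,0.14,0],[0.003,0,0.156,0],[0.003,0,0.156,0],[0.003,0,0.156,0]]'
python3 - <<'E'
from h import *
go(.016,.126,.055)
E
```

```text
clock: 6.6
position: [0.536, 0.183, 0.0557]
ee_rot: [-0.006, 1.0, 0.0, 0.0]
ft_force: [-1.2, -1.0, -0.1]
grip_width: -0.005
grasp_force: 0.0
frac [ 0.0044 -0.0683  0.0018] tilt/yaw deg [-0.   -0.03  0.  ] now rel [0.0178 0.1533 0.0557] F [-1.2 -1.  -0.1] t 6.6
```

```bash
python3 -m crank '[[0.004,-0.015,0,0],[0.004,-0.025,0,0],[0.004,-0.035,0,0],[0.004,-0.043,0,0],[0.004,-0.05,0,0]]' >/dev/null
python3 -m crank '[[0,-0.005,0,0],[0,-0.01,0,0],[0,-0.014,0,0],[0,-0.018,0,0],[0,-0.018,0,0]]'
python3 - <<'E'
from h import *
go(.016,.126,.055)
E
python3 -m crank '[[0,0.02,0,0],[0,0.04,-0.04,0],[0,0.04,-0.15,0],[0,0.04,-0.15,0],[0,-0.05,-0.15,0]]' >/dev/null
python3 -m crank '[[0,-0.1,0,0],[0,-0.2,0,0],[0,-0.3,0,0],[0,-0.36,0,0],[0,-0.36,0,0]]'
cat >> h.py <<'E'
def tin():
    "tin rim against the opening's left edge, top view, x8 crop"
    c=imaging.camera("top");k=8;x0,y0,x1,y1=280,235,340,305
    im=cv2.resize(c["color"][y0:y1,x0:x1,::-1],None,fx=k,fy=k,interpolation=cv2.INTER_CUBIC)
    return c,im
def frel(c,u,v,z,k=8,x0=280,y0=235):
    p=plane(c,(x0+(u+.5)/k-.5,y0+(v+.5)/k-.5),z)[:2]-C; return np.round([p@ex*1000,p@ey*1000],1)
E
python3 - <<'E'
from h import *
go(.0185,-.035,.0127)
c,im=tin();cv2.imwrite("pics/t6.png",im)
E
```

```text
clock: 7.43
position: [0.5343, 0.1558, 0.0547]
ee_rot: [-0.006, 1.0, -0.0, -0.0]
ft_force: [-0.3, 0.0, 0.5]
grip_width: -0.001
grasp_force: 0.0
frac [-0.0008 -0.0002 -0.0008] tilt/yaw deg [ 0.    0.   -0.02] now rel [0.0157 0.1261 0.0547] F [-0.3  0.   0.5] t 7.43
clock: 8.27
position: [0.5363, -0.014, 0.1151]
ee_rot: [-0.002, 1.0, -0.001, 0.0]
ft_force: [0.4, 0.2, -0.3]
grip_width: -0.002
grasp_force: 0.0
frac [-0.0063  0.0223  0.256 ] tilt/yaw deg [ 0.11 -0.05  0.4 ] now rel [ 0.0158 -0.0437  0.1151] F [ 0.4  0.2 -0.3] t 8.27
```

View pics/t6.png

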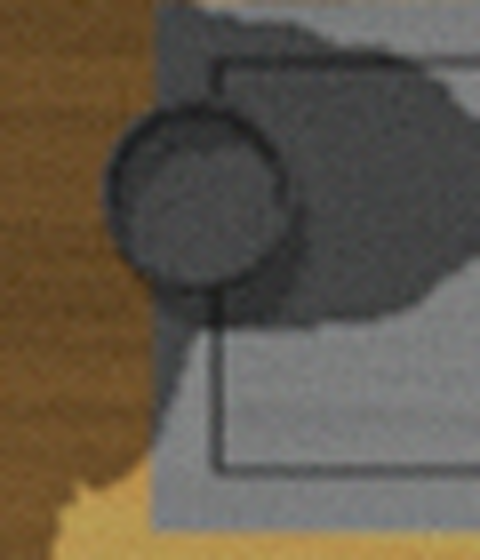

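The rim circle is centred at about crop (198,196), and the opening's gap line is at column 216 (y' ≈ 84 mm).

```bash
python3 - <<'E'
from h import *
c,im=tin()
print("rim",frel(c,197.5,196,.054),frel(c,103,196,.054),frel(c,292,196,.054),"gap(84)",frel(c,216,196,.03),"bezel(101)",frel(c,153,440,.03), "bot x(-54.5)",frel(c,300,470,.03))
E
python3 -m crank '[[0,0.015,0.1,0],[0,0.015,0.16,0],[0,0.015,0.2,0],[0,0.015,0.25,0],[0,0.015,0.25,0]]'
python3 - <<'E'
from h import *
c,im=tin();cv2.imwrite("pics/t7.png",im)
# scripted circle check: tin rim vs before
g=cv2.cvtColor(im,cv2.COLOR_BGR2GRAY);h=cv2.HoughCircles(cv2.GaussianBlur(g,(9,9),2),cv2.HOUGH_GRADIENT,1.5,200,param1=60,param2=20,minRadius=80,maxRadius=105);print(h)
h0=cv2.HoughCircles(cv2.GaussianBlur(cv2.imread("pics/t6.png",0),(9,9),2),cv2.HOUGH_GRADIENT,1.5,200,param1=60,param2=20,minRadius=80,maxRadius=105);print(h0)
E
```

```text
rim [14.6 88.4] [ 14.6 112.9] [14.6 63.9] gap(84) [18.1 84.1] bezel(101) [-46.5 100.4] bot x(-54.5) [-54.4  61.8]
clock: 8.78
position: [0.5352, 0.0007, 0.0124]
ee_rot: [-0.008, 1.0, 0.0, -0.001]
ft_force: [-4.3, 2.2, 3.2]
grip_width: -0.002
grasp_force: 2.6
None
None
```

```bash
cat >> h.py <<'E'
def match(im):
    t=cv2.imread("pics/t6.png",0)[90:300,90:205]
    r=cv2.matchTemplate(cv2.cvtColor(im,cv2.COLOR_BGR2GRAY),t,cv2.TM_CCOEFF_NORMED);_,m,_,l=cv2.minMaxLoc(r)
    print("match",round(m,3),"shift px",l[0]-90,l[1]-90)
E
python3 - <<'E'
from h import *
match(cv2.imread("pics/t7.png"))
E
python3 -m crank '[[0,0,-0.1,0],[0,0,-0.2,0],[0,0,-0.255,0],[0,0.05,-0.255,0],[0,0.15,-0.255,0]]' >/dev/null
python3 -m crank '[[0,0.1,0,0],[0,0.2,0,0],[0,0.28,0,0],[0,0.28,0.03,0],[0,0.28,0.08,0]]' >/dev/null
python3 -m crank '[[0,0,0.04,0],[0,0,0.07,0],[0,0,0.07,0],[0,0,0.07,0]]'
python3 - <<'E'
from h import *
go(.015,.1215,.055)
E
```

```text
match 0.967 shift px 0 0
clock: 10.0
position: [0.5339, 0.1703, 0.0569]
ee_rot: [-0.006, 1.0, -0.0, -0.0]
ft_force: [0.1, -0.0, 0.3]
grip_width: -0.001
grasp_force: 0.0
frac [ 0.0014 -0.0479  0.0048] tilt/yaw deg [ 0.01  0.03 -0.06] now rel [0.0155 0.1407 0.0569] F [ 0.1 -0.   0.3] t 10.0
```

```bash
python3 -m crank '[[0,-0.015,0.004,0],[0,-0.025,0.004,0],[0,-0.033,0.004,0],[0,-0.037,0.004,0],[0,-0.041,0.004,0]]' >/dev/null
python3 -m crank '[[0,-0.002,0,0],[0,-0.004,0,0],[0,-0.006,0,0],[0,-0.007,0,0],[0,-0.007,0,0]]'
python3 - <<'E'
from h import *
go(.015,.1215,.055)
E
```

```text
clock: 10.83
position: [0.5343, 0.1508, 0.0551]
ee_rot: [-0.006, 1.0, 0.0, -0.0]
ft_force: [-0.2, 0.7, 0.2]
grip_width: 0.001
grasp_force: 0.0
frac [0.0016 0.0008 0.0002] tilt/yaw deg [-0.    0.01 -0.04] now rel [0.0157 0.1212 0.0551] F [-0.2  0.7  0.2] t 10.83
```

```bash
python3 -m crank '[[0,0.02,0,0],[0,0.04,-0.04,0],[0,0.04,-0.15,0],[0,0.04,-0.15,0],[0,-0.05,-0.15,0]]' >/dev/null
python3 -m crank '[[0,-0.1,0,0],[0,-0.2,0,0],[0,-0.3,0,0],[0,-0.33,0,0],[0,-0.33,0,0]]' >/dev/null
python3 - <<'E'
from h import *
go(.0185,-.035,.005)
c,im=tin();match(im);cv2.imwrite("pics/t8.png",im)
E
python3 -m crank '[[0,0,0.1,0],[0,0,0.16,0],[0,0,0.2,0],[0,0,0.25,0],[0,0,0.275,0]]'
python3 -m crank '[[0,0,0,0],[0,0,0,0],[0,0,0,0]]'
python3 - <<'E'
from h import *
c,im=tin();match(im);cv2.imwrite("pics/t9.png",im)
E
```

```text
frac [-0.0062  0.0003  0.2761] tilt/yaw deg [ 0.07 -0.05  0.32] now rel [ 0.0159 -0.035   0.1154] F [-0.2 -0.1  0.2] t 11.67
match 0.92 shift px 20 2
clock: 12.13
position: [0.5365, 0.0014, 0.0041]
ee_rot: [-0.007, 1.0, 0.001, -0.0]
ft_force: [-3.5, 0.0, 7.2]
grip_width: 0.003
grasp_force: 3.5
clock: 12.38
position: [0.5344, 0.0009, 0.0045]
ee_rot: [-0.007, 1.0, 0.0, -0.002]
ft_force: [-6.2, 1.3, 0.3]
grip_width: 0.004
grasp_force: 2.8
match 0.441 shift px 98 -52
```

Run:
```python
from h import *
a=imaging.camera("side")["color"][190:310,220:380,::-1];b=imaging.camera("top")["color"][210:330,250:410,::-1]
cv2.imwrite("pics/o10.png",np.hstack([cv2.resize(i,None,fx=2.5,fy=2.5,interpolation=cv2.INTER_CUBIC) for i in (a,b)]))
```

```text
(no output)
```

View pics/o10.png

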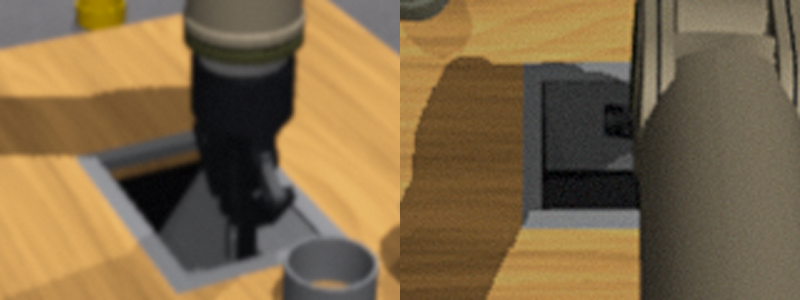

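The tin is gone from the board and from the flap; it dropped through the opening while the flap was held open. Withdrawing now.

```bash
python3 -m crank '[[0,0,-0.06,0],[0,0,-0.12,0],[0,0,-0.2,0],[0,0,-0.3,0],[0,0,-0.4,0]]' >/dev/null
python3 -m crank '[[0,0.1,-0.1,0],[0,0.2,-0.15,0],[0,0.3,-0.15,0],[0,0.4,-0.15,0],[0,0.5,-0.15,0]]' >/dev/null
python3 -m crank '[[0,0.1,0,0],[0,0.2,0,0],[0,0.3,0,0],[0,0.4,0,0],[0,0.4,0,0]]' >/dev/null
python3 -m crank '[[0,0,0,0],[0,0,0,0],[0,0,0,0],[0,0,0,0],[0,0,0,0]]'
python3 - <<'E'
from h import *
import pickle
for n,roi,cut in (("top",(300,235,395,302),(400,180,460,280)),("side",(250,235,330,300),(330,255,450,325))):
    c0=pickle.load(open(n+".pkl","rb"))["color"].astype(int);c=imaging.camera(n)["color"].astype(int)
    for nm,(x0,y0,x1,y1) in (("flap",roi),("cutter+bowl",cut)):
        d=abs(c-c0)[y0:y1,x0:x1].max(2);print(n,nm,"mean diff",d.mean().round(1),"frac>40",(d>40).mean().round(4))
    if n=="top": d=abs(c-c0)[182:220,238:274].max(2);print("jar",d.mean().round(1),(d>40).mean().round(4))
E
```

```text
clock: 14.2
position: [0.5324, 0.3475, 0.2255]
ee_rot: [-0.005, 1.0, 0.0, 0.0]
ft_force: [-0.7, 0.8, 0.1]
grip_width: -0.0
grasp_force: 0.0
top flap mean diff 4.5 frac>40 0.0
top cutter+bowl mean diff 5.0 frac>40 0.0
jar 4.9 0.0
side flap mean diff 4.7 frac>40 0.0006
side cutter+bowl mean diff 3.8 frac>40 0.0
```

Both views match the start around the flap, the cutter and the bowl, and the top view does for the jar.

```bash
python3 -c "
from workcell import manip
print(manip.hand_in())"
```

```text
the job is handed in; nothing more can be done
None
```

The job is handed in at about 14 s (no verdict was returned): the tin dropped through the opening with the flap held open, though I nudged it to the edge first and let it tip in when the flap opened, because with the tool vertical both fingertips sit level and can't do both jobs at once; the flap is shut, and the cutter, bowl and jar look unmoved in the images.

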